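Rock the seesaw gate over and feed two ink tins down the other chute

ROBOT

A 6-joint arm with a two-finger parallel gripper is mounted at the origin on the work surface. World frame = base frame: x ahead of the robot, y to its left, z up, the work surface at z = 0. Lengths are in m, angles in rad, forces in N, time in s.
With the tool pointing down it reaches from about 0.25 to 0.725 m from the base axis. Payload 4 kg.
Tool frame: the origin (TCP) lies at the centre of the arm's flange, where the gripper is bolted on; the fingertips stand 173 mm ahead of it and the grasp point (between the pads) lies 155 mm ahead of it; x points along the fingers, z is the direction in which the jaws open and shut, and the axes are right-handed (so a half turn about x gives the same grasp; the last joint's range is limited). The gripper opens to 85 mm and grips with 20 to 120 N. Pads are 22 mm wide; open, the fingers measure 114 mm over their backs; the gripper's body (76 mm by 85 mm) begins 54 mm behind the grasp point. The pads swing forward as they close: fully open they stand 13 mm farther back than shut.
Start: joints at [1.143, 0.241, 0.005, 1.335, 0, 1.571], TCP at [0.207, 0.455, 0.405] pointing down, gripper open.
Joint ranges: [-2.72, 2.72], [-1.05, 1.87], [-1.09, 1.28], [-1.99, 2.15], [-1.42, 1.44], [-3.14, 3.14]. Speed limits (rad/s): [2.79, 2.79, 3.14, 3.14, 3.14, 3.14].

INTERFACE

Orientations are given as a unit quaternion [x, y, z, w].
In Python, from workcell import bot gives the robot as it stands.
- The arm moves only by the tool arm_command, never from a script. Its argument "moves" is one flat list of numbers, 7 for each row, row after row: the shift along the tool's x, y, z in m, then the turn, a rotation vector about the tool's x, y, z in rad, then the closure, from -1 (fully open) to 1 (shut). A call has 1 to 20 rows; each row shifts and turns the pose as measured when the row begins, along the tool's axes as they then stand; what a row does not reach is not made up. A row lasts 1/12 s, in which the tool goes at most 41.7 mm and 7.16 degrees, less where a joint would pass 70% of its speed; a pose out of reach is approached as far as the arm can. A call with a gripper value outside its range is refused whole. The fingers move at their own pace and stop on an object; the grip force is fixed at half the most. Time passes only in rows, so rows that do not move let the fingers close. It gives the time, the measured TCP pose, the force and the opening at its end, in the units of the state.
- bot.get_obs(): the state, without advancing time (a new reading comes with each control period).
- bot.camera(name): name is "side" or "top"; returns the picture (480x640x3 uint8, red, green, blue); there is no depth.
- bot.get_calibration(name): a dict with "mtx" (3x3 intrinsics, pixels), "world_from_camera" (4x4, takes a point from camera to world coordinates). Camera axes: x right, y up, looking along -z (the intrinsics and any distortion apply to the point x, -y, -z); pixel columns grow to the right and rows downward; lengths in m; the calibration is good to about 2 mm. A picture is of the moment at which its call begins. get_calibration takes no time and is no camera call.
- bot.job_done(): hands the job in, once; it reports no verdict.
The state is a dict: "clock": time; "joint_pos": joint angles; "joint_vel": joint speeds; "tau": joint torques, N m; "eef_pos": TCP position; "tool_rot": TCP orientation; "ft_force": force on the tool from outside, world axes, zero at the start; "ft_torque": the same for the moment, N m; "grip_width": finger opening in m.
Only numpy, scipy, OpenCV 4.12 (cv2) and the standard library are available. Lean on these libraries where they do the work, as an engineer would, in place of code of your own. Each camera call takes 0.05 s, during which the arm holds its last target.

TASK

The seesaw gate of the ink dispatch slide is set for one chute, but the next two tins belong to the other press: press the raised end of the gate down so that it rocks over its pivot and stays over, then push both waiting tins off the landing with the fingertips so that they slide over the gate and come to rest standing upright at the bottom of that other chute. Only touch, press and push: do not lift the tins, and leave the large tin, the jar and the ink knife where they are.

Things in the scene. Friction and masses are not known exactly. Their poses are not given: they have to be found in the camera images.
- slide: Fixed stainless slide on the bench. Origin on the bench under the middle of the gate; x points along the feed (landing to gate, away from the robot), y to the left chute, z up. Gate: x -44 to 45 mm, y -130 to 130 mm, floor's middle 135 mm above the bench, far wall 47 mm above that floor. Polished metal: tins slide by themselves down the feed slope, the tilted gate and the chutes
- gate (a joint): Tilt (rad) of the blue seesaw gate, a trough 260 mm long, about its shaft along the slide's x, 125 mm above the bench: +0.33 = left (+y) end down, tins run to the left chute; -0.33 = right end down, to the right chute. A steel tumbler weight above the shaft on its far side holds it at either stop; 1 to 2 N down on the raised tab tips it, and past level (0) it goes over by itself
- landing (a point): Point on the middle line of the landing, 170 mm before the pivot: a flat channel, top 174 mm above the bench, from slide x = -250 to -90 mm, 82 mm wide inside, rear end open, side rails 16 mm high
- feed_lip (a point): Middle of the lower edge of the feed slope, 152 mm above the bench at slide x = -40 mm; the slope falls to here from the landing's front edge (x = -90 mm, height 174)
- left_tab (a point): Top middle of the yellow finger tab (36 mm along x, 44 mm along y, 4 mm thick) on the gate's robot-facing edge near its left (+y) end, 60 mm towards the robot from the pivot middle and 106 mm to the left; about 183 mm above the bench when raised, about 114 mm when down. It turns with the gate, nothing lies over it
- right_tab (a point): The same tab near the right (-y) end of the gate
- tin_front_center (a point): Centre of the small capped ink tin with the magenta band that waits nearer to the gate on the landing: 64 mm across, 40 mm high, 140 to 280 g, standing upright; centre 20 mm above its base
- tin_rear_center (a point): Centre of the like tin with the blue band that waits behind it on the landing (nearer to the robot). Pushing this one along the landing also pushes the front one ahead of it
- left_chute (a point): Middle of the upper edge of the left chute, under the gate's left end, 85 mm above the bench at slide y = 118 mm. The chute, 82 mm wide inside with rails 16 to 18 mm high, falls from here at 20 degrees to y = 319 mm, then lies flat (its bottom, 12 mm above the bench) up to a stop at y = 451 mm
- right_chute (a point): The same for the right chute, towards the slide's -y
- big_tin_center (a point): Centre of a large ink tin with a yellow band (84 mm across, 85 mm high) standing on the bench to the right of the landing; leave alone
- drier_jar_center (a point): Centre of an amber jar with a black cap (54 mm across, 85 mm high) standing on the bench right of the landing; leave alone
- ink_knife_mid (a point): Middle of an ink knife (wooden handle, steel blade, 230 mm long, 14 mm high) lying on the bench left of the landing, about crosswise; leave alone
Things that resemble listed ones, but are neither listed nor needed, are in the scene too. Leave any brown look-alike of the part that bears tin_front_center alone.

How it is judged:
By the outcome, as a careful person would: the job done as asked, in the order asked, and still so for the second after the job is handed in, with the robot touching nothing.
It also fails if it takes over 45 s, if anything falls off the work surface, if the arm or the gripper's body presses on something with over 40 N, if the wrist force passes 120 N, or if a joint passes its speed limit or range.

## Working session

There is one attempt and no reset: what is moved stays moved. The work goes in short steps, Python scripts to look and compute and a tool call to move; the robot and the scene stay as the last step left them, time stands still between calls to the robot, and variables do not carry over. Pictures are saved under pics/ and viewed, and the job is handed in when it is done.

Besides the shell and the picture viewer there is one more tool, called after ">>>" as name(argument=value, ...) on one line, values as JSON. arm_command: Moves the arm, as the interface text tells. Its arguments: {"type":"object","properties":{"moves":{"type":"array"}},"required":["moves"]}

```bash
mkdir -p pics; ls; python3 - <<'E'
from workcell import bot
import cv2
for n in("side","top"):
    im=bot.camera(n); cv2.imwrite(f"pics/{n}0.png",im[:,:,::-1])
    c=bot.get_calibration(n); print(n,c["mtx"],c["world_from_camera"],[k for k in c])
print(bot.get_obs())
E
```

```text
pics
side [[475.07978421   0.         326.21644509]
 [  0.         475.07978421 239.88954782]
 [  0.           0.           1.        ]] [[ 0.91522714  0.24594412 -0.31917202  0.16721449]
 [-0.40218684  0.50923706 -0.76087013 -0.89802063]
 [-0.02459731  0.82473578  0.56498307  0.81756438]
 [ 0.          0.          0.          1.        ]] ['mtx', 'world_from_camera']
top [[504.28511998   0.         321.44027038]
 [  0.         504.28511998 241.88468113]
 [  0.           0.           1.        ]] [[-0.00729218  0.98316487 -0.18257506  0.31771264]
 [-0.99996968 -0.00667067  0.00401805 -0.02243502]
 [ 0.0027325   0.18259883  0.98318371  1.25662572]
 [ 0.          0.          0.          1.        ]] ['mtx', 'world_from_camera']
{'clock': 0.1, 'joint_pos': array([ 1.14296020e+00,  2.41313299e-01,  3.88447511e-03,  1.33518434e+00,
       -5.34063259e-06,  1.57084025e+00]), 'joint_vel': array([ 0.00154241, -0.0027141 ,  0.00282516, -0.00014701, -0.00064038,
       -0.00091148]), 'tau': array([ 2.48617534e-04, -3.73137653e+01,  2.53010720e+01,  1.08062613e-02,
        2.14445959e-05, -1.20133765e-05]), 'eef_pos': array([0.207356  , 0.45472181, 0.40392358]), 'tool_rot': array([-0.382794  ,  0.59529587,  0.38209594,  0.59421736]), 'ft_force': array([-0.05488873, -0.23801958, -0.49014588]), 'ft_torque': array([0.03209375, 0.00814829, 0.03354028]), 'grip_width': 0.08525079873423601}
```

View pics/side0.png

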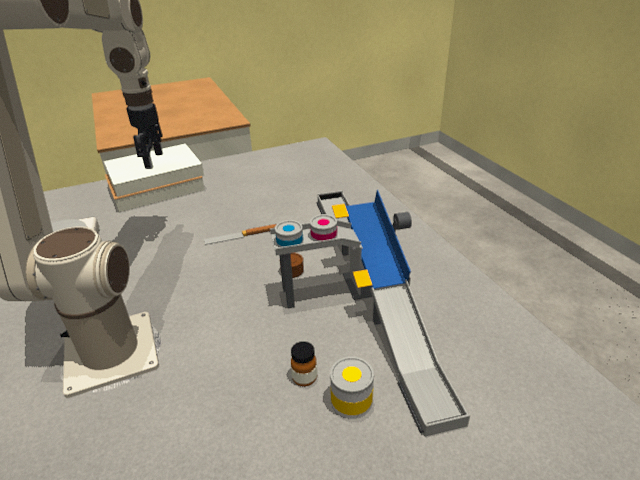

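View pics/top0.png

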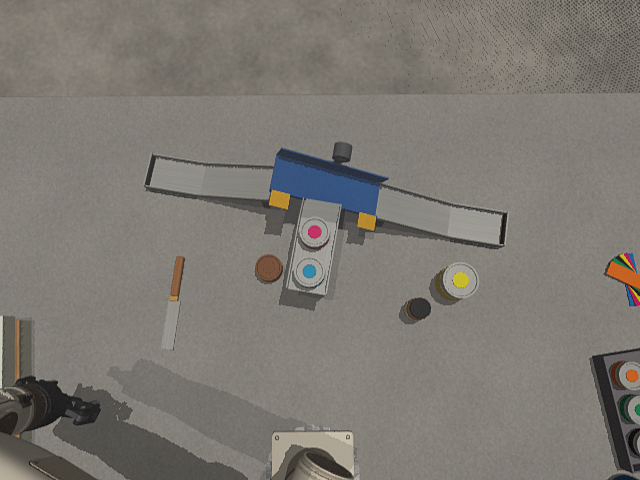

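The side view has the blue rear tin at (288,232), the magenta front tin at (323,226), and tabs at (341,211) and (362,279). The top view has magenta at (314,232), blue at (309,272), tabs at (279,200) and (367,221), and the tumbler at (342,152), right of the middle. 

Possible mix-ups, top view:
- Brown pot at (268,268): the look-alike. It stands on the bench, so I leave it alone.
- Tray tins at (630,376) and below: not needed.
- Yellow cap of the big tin at (460,280): could be taken for a tab.

I choose the two tins on the landing. Next I triangulate.

```bash
cat > h.py <<'E'
import numpy as np, cv2
from workcell import bot
CAL={n:bot.get_calibration(n) for n in("side","top")}
def ray(n,u,v):
    c=CAL[n];M=c["mtx"];T=c["world_from_camera"]
    d=np.array([(u-M[0,2])/M[0,0],-(v-M[1,2])/M[1,1],-1.]); d=T[:3,:3]@d
    return T[:3,3],d/np.linalg.norm(d)
def plane(n,u,v,z):
    o,d=ray(n,u,v); return o+d*(z-o[2])/d[2]
def proj(n,p):
    c=CAL[n];T=np.linalg.inv(c["world_from_camera"]);q=T[:3,:3]@np.array(p)+T[:3,3]
    M=c["mtx"];return np.array([M[0,2]+M[0,0]*q[0]/-q[2],M[1,2]-M[1,1]*q[1]/-q[2]])
def tri(a,b):
    o1,d1=ray("side",*a);o2,d2=ray("top",*b)
    s=np.linalg.lstsq(np.c_[d1,-d2],o2-o1,rcond=None)[0]
    p,q=o1+d1*s[0],o2+d2*s[1]; return (p+q)/2,np.linalg.norm(p-q)
def blobs(im,lo,hi,amin=25):
    h=cv2.cvtColor(im,cv2.COLOR_RGB2HSV);m=cv2.inRange(h,lo,hi)
    n,l,s,c=cv2.connectedComponentsWithStats(m)
    return [(c[i].round(1).tolist(),int(s[i,4]),s[i,:4].tolist()) for i in range(1,n) if s[i,4]>=amin]
RNG=dict(yellow=((18,150,120),(30,255,255)),mag=((160,120,100),(175,255,255)),cyan=((93,120,120),(106,255,255)))
E
python3 - <<'E'
from h import *
for n in("side","top"):
    im=cv2.imread(f"pics/{n}0.png")[:,:,::-1].copy()
    for k,(lo,hi) in RNG.items(): print(n,k,blobs(im,lo,hi))
im=cv2.imread("pics/top0.png")[130:310,230:400]; a=cv2.resize(im,None,fx=3,fy=3)
im=cv2.imread("pics/side0.png")[170:330,250:430]; b=cv2.resize(im,None,fx=2,fy=2)
c=np.zeros((540,510+360,3),np.uint8);c[:,:510]=a;c[:320,510:]=b
cv2.imwrite("pics/crop0.png",cv2.resize(c,None,fx=.9,fy=.9)[:, :800])
E
```

```text
side yellow [([339.7, 210.6], 171, [332, 204, 17, 14]), ([361.8, 278.2], 249, [353, 270, 19, 18]), ([351.4, 373.8], 234, [342, 367, 20, 15]), ([359.5, 405.9], 272, [344, 393, 28, 22])]
side mag [([323.1, 221.6], 56, [318, 219, 11, 6]), ([328.4, 235.4], 85, [319, 229, 18, 11])]
side cyan [([373.2, 243.8], 1363, [347, 203, 55, 85]), ([288.1, 227.7], 56, [283, 225, 11, 6])]
top yellow [([279.0, 199.3], 291, [269, 190, 21, 19]), ([366.2, 221.2], 248, [357, 212, 19, 19]), ([625.3, 259.7], 47, [620, 254, 14, 16]), ([460.3, 279.9], 195, [453, 273, 16, 15]), ([635.0, 293.8], 41, [629, 286, 11, 16])]
top mag [([314.0, 231.4], 135, [308, 225, 13, 13]), ([628.9, 259.3], 41, [624, 253, 11, 17]), ([633.7, 297.2], 64, [627, 285, 13, 21])]
top cyan [([632.2, 259.4], 37, [629, 254, 7, 15]), ([309.0, 271.0], 140, [303, 265, 13, 13]), ([629.8, 297.3], 51, [626, 285, 8, 21])]
```

View pics/crop0.png

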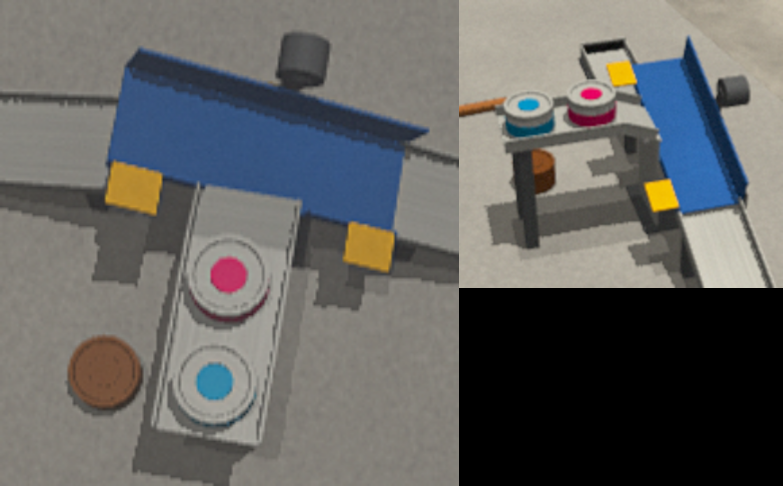

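The crop confirms the choice: magenta and blue tins on the landing, the brown pot on the bench to its left, and two free tabs.

```bash
python3 - <<'E'
from h import *
L,e=tri((339.7,210.6),(279,199.3));print("L",L.round(4),e)
R,e=tri((361.8,278.2),(366.2,221.2));print("R",R.round(4),e)
F,e=tri((323.1,221.6),(314,231.4));print("F",F.round(4),e, plane("top",314,231.4,.214))
B,e=tri((288.1,227.7),(309,271));print("B",B.round(4),e, plane("top",309,271,.214))
yd=(L-R)[:2];yd/=np.linalg.norm(yd);xd=np.array([yd[1],-yd[0]])
print("yaw tabs",np.arctan2(xd[1],xd[0]))
d=(F-B)[:2];print("yaw tins",np.arctan2(d[1],d[0]))
mid=(L+R)[:2]/2;O=mid+.06*xd;print("O",O)
for n,P in zip("LRFB",(L,R,F,B)): print(n,(P[:2]-O)@xd,(P[:2]-O)@yd,P[2])
# rails top z=.190: landing rear corners in top
for u,v in((282,292),(318,296)):print(plane("top",u,v,.19))
# model corners check
for z,x,y in((.174,-.25,.041),(.174,-.25,-.041),(.152,-.04,.041),(.152,-.04,-.041)):
    p=[*(O+x*xd+y*yd),z];print(x,y,proj("top",p).round(1),proj("side",p).round(1))
E
```

```text
L [0.6127 0.0661 0.182 ] 0.0011583516207893626
R [ 0.5773 -0.1312  0.1134] 0.0018889366038015098
F [ 0.5334 -0.011   0.2138] 0.00130007220192726 [ 0.53394313 -0.01115434  0.214     ]
B [ 4.489e-01 -2.000e-04  2.141e-01] 0.0019410309467146813 [ 4.49894594e-01 -3.65940957e-04  2.14000000e-01]
yaw tabs -0.17765646861098378
yaw tins -0.12761330773076762
O [ 0.65403301 -0.0431763 ]
L -0.06 0.10020899814021199 0.18195229300921117
R -0.06 -0.100208998140212 0.11338447135522078
F -0.1244717010730634 0.010356958754376625 0.21376394098290452
B -0.20947686268356755 0.006099477153551057 0.21407803200527414
[0.40870414 0.05728179 0.19      ]
[ 0.39974184 -0.01869134  0.19      ]
-0.25 0.041 [290.  289.5] [270.8 236.4]
-0.25 -0.041 [327.7 296. ] [275.8 255.6]
-0.04 0.041 [307.3 198.9] [353.6 231.1]
-0.04 -0.041 [343.1 204.9] [363.2 249.2]
```

```bash
cat >> h.py <<'E'
from scipy.spatial.transform import Rotation as Rn
YAW=-0.1777; xd=np.array([np.cos(YAW),np.sin(YAW)]); yd=np.array([-xd[1],xd[0]])
O=np.array([.654,-.0432])+.0075*yd
def W(x,y,z): return np.array([*(O+x*xd+y*yd),z])
def goal(sgn): # tool x down, z along sgn*yd
    X=np.array([0,0,-1.]);Z=np.array([*(sgn*yd),0]);return Rn.from_matrix(np.c_[X,np.cross(Z,X),Z])
def plan(tip,G,n,p=None,R=None,L=.173):
    o=bot.get_obs()
    p=o["eef_pos"] if p is None else p; R=Rn.from_quat(o["tool_rot"]) if R is None else R
    pt=np.array(tip)+[0,0,L]
    rv=(R.inv()*G).as_rotvec(); step=Rn.from_rotvec(rv/n); d=(pt-p)/n
    rows=[]
    for i in range(n):
        rows.append(np.r_[R.inv().apply(d),rv/n].round(4)); R=R*step
    return np.array(rows)
E
python3 - <<'E'
from h import *
o=bot.get_obs();R=Rn.from_quat(o["tool_rot"]);print(R.as_matrix().round(3))
for s in(1,-1): print(s,(R.inv()*goal(s)).as_rotvec())
T=W(-.060,.097,.215);print(T, (np.array([.6127,.0661])-O)@yd)
np.set_printoptions(suppress=True)
print(plan(T,goal(1),20));print(plan(T,goal(-1),20)[:3])
E
```

```text
[[-0.001 -0.91   0.415]
 [-0.002  0.415  0.91 ]
 [-1.    -0.    -0.002]]
1 [-2.50179970e-01 -1.80803131e-03 -2.21876369e-04]
-1 [ 2.89141151e+00 -3.22451644e-04  2.62760145e-03]
[0.6134169 0.0702604 0.215    ] 0.09277839080332269
[[ 0.0008 -0.0264 -0.0091 -0.0125 -0.0001 -0.    ]
 [ 0.0008 -0.0263 -0.0094 -0.0125 -0.0001 -0.    ]
 [ 0.0008 -0.0262 -0.0097 -0.0125 -0.0001 -0.    ]
 [ 0.0008 -0.0261 -0.0101 -0.0125 -0.0001 -0.    ]
 [ 0.0008 -0.026  -0.0104 -0.0125 -0.0001 -0.    ]
 [ 0.0008 -0.0258 -0.0107 -0.0125 -0.0001 -0.    ]
 [ 0.0008 -0.0257 -0.011  -0.0125 -0.0001 -0.    ]
 [ 0.0008 -0.0256 -0.0113 -0.0125 -0.0001 -0.    ]
 [ 0.0008 -0.0254 -0.0117 -0.0125 -0.0001 -0.    ]
 [ 0.0008 -0.0253 -0.012  -0.0125 -0.0001 -0.    ]
 [ 0.0008 -0.0251 -0.0123 -0.0125 -0.0001 -0.    ]
 [ 0.0008 -0.025  -0.0126 -0.0125 -0.0001 -0.    ]
 [ 0.0008 -0.0248 -0.0129 -0.0125 -0.0001 -0.    ]
 [ 0.0008 -0.0246 -0.0132 -0.0125 -0.0001 -0.    ]
 [ 0.0008 -0.0245 -0.0135 -0.0125 -0.0001 -0.    ]
 [ 0.0008 -0.0243 -0.0138 -0.0125 -0.0001 -0.    ]
 [ 0.0008 -0.0241 -0.0141 -0.0125 -0.0001 -0.    ]
 [ 0.0008 -0.0239 -0.0144 -0.0125 -0.0001 -0.    ]
 [ 0.0008 -0.0238 -0.0147 -0.0125 -0.0001 -0.    ]
 [ 0.0008 -0.0236 -0.015  -0.0125 -0.0001 -0.    ]]
[[ 0.0008 -0.0264 -0.0091  0.1446 -0.      0.0001]
 [ 0.0008 -0.0275 -0.0052  0.1446 -0.      0.0001]
 [ 0.0008 -0.0279 -0.0011  0.1446 -0.      0.0001]]
```

>>> arm_command(moves=[0, -0.026, -0.009, -0.0125, 0, 0, 1, 0, -0.026, -0.009, -0.0125, 0, 0, 1, 0, -0.026, -0.01, -0.0125, 0, 0, 1, 0, -0.026, -0.01, -0.0125, 0, 0, 1, 0, -0.026, -0.01, -0.0125, 0, 0, 1, 0, -0.026, -0.011, -0.0125, 0, 0, 1, 0, -0.026, -0.011, -0.0125, 0, 0, 1, 0, -0.026, -0.011, -0.0125, 0, 0, 1, 0, -0.025, -0.012, -0.0125, 0, 0, 1, 0, -0.025, -0.012, -0.0125, 0, 0, 1, 0, -0.025, -0.012, -0.0125, 0, 0, 1, 0, -0.025, -0.013, -0.0125, 0, 0, 1, 0, -0.025, -0.013, -0.0125, 0, 0, 1, 0, -0.025, -0.013, -0.0125, 0, 0, 1, 0, -0.024, -0.014, -0.0125, 0, 0, 1, 0, -0.024, -0.014, -0.0125, 0, 0, 1, 0, -0.024, -0.014, -0.0125, 0, 0, 1, 0, -0.024, -0.014, -0.0125, 0, 0, 1, 0, -0.024, -0.015, -0.0125, 0, 0, 1, 0, -0.024, -0.015, -0.0125, 0, 0, 1])

```text
clock: 1.77
eef_pos: [0.6297, 0.059, 0.3917]
tool_rot: [-0.458, 0.545, 0.462, 0.529]
ft_force: [0.9, 0.1, 0.5]
grip_width: -0.0002
```

```bash
python3 - <<'E'
from h import *
np.set_printoptions(suppress=True)
print(bot.get_obs()["eef_pos"],bot.get_obs()["clock"],bot.get_obs()["grip_width"],bot.get_obs()["ft_force"])
print(plan(W(-.06,.097,.215),goal(1),1))
for n in("side","top"):
    im=bot.camera(n); cv2.imwrite(f"pics/{n}1.png",im[:,:,::-1])
a=cv2.imread("pics/side1.png")[130:330,230:430];b=cv2.imread("pics/top1.png")[130:330,220:420]
cv2.imwrite("pics/c1.png",cv2.resize(np.hstack([a,b]),None,fx=2,fy=2))
E
```

```text
[0.62973542 0.05896254 0.3916579 ] 1.7667 -0.0001573448841310478 [0.91308764 0.07433431 0.50706843]
[[ 0.0039  0.0178  0.0087  0.0245 -0.0133 -0.0184]]
```

View pics/c1.png

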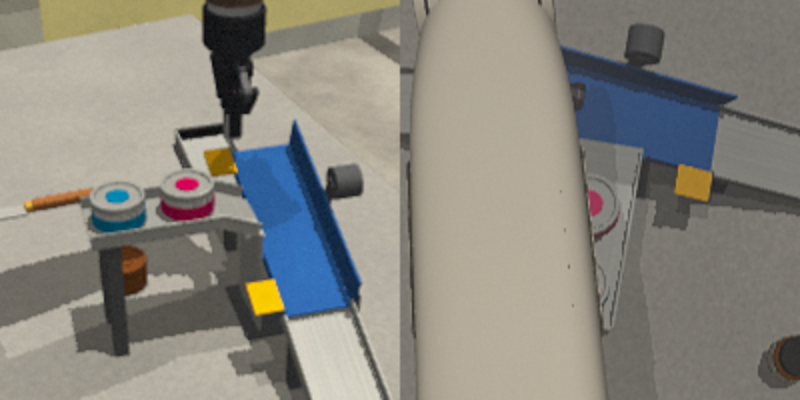

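The side crop shows the shut fingertips above and just beyond the left tab, at crop (233,135). The arm hides the tab in the top view. I correct this overshoot of about 20 mm.

>>> arm_command(moves=[0.002, 0.009, 0.004, 0.012, -0.007, -0.009, 1, 0.002, 0.009, 0.004, 0.012, -0.007, -0.009, 1, 0, 0, 0, 0, 0, 0, 1])

```text
clock: 2.12
eef_pos: [0.6149, 0.0666, 0.3829]
tool_rot: [-0.45, 0.546, 0.452, 0.543]
ft_force: [-0.2, -0.3, -0.9]
grip_width: 0.0002
```

```bash
python3 - <<'E'
from h import *
np.set_printoptions(suppress=True)
print(plan(W(-.06,.097,.182),goal(1),1),bot.get_obs()["ft_force"])
E
```

```text
[[ 0.0279  0.002   0.0034 -0.0097 -0.0006 -0.0051]] [-0.2044218  -0.27939715 -0.85139168]
```

Now press down in stages: first 28 mm to the tab, then about 35 mm more.

>>> arm_command(moves=[0.01, 0.001, 0.002, -0.005, 0, -0.005, 1, 0.01, 0.001, 0.001, -0.005, 0, 0, 1, 0.008, 0, 0, 0, 0, 0, 1, 0.008, 0, 0, 0, 0, 0, 1, 0.008, 0, 0, 0, 0, 0, 1])

```text
clock: 2.53
eef_pos: [0.6127, 0.0717, 0.3386]
tool_rot: [-0.455, 0.541, 0.454, 0.542]
ft_force: [-0.5, 0.6, 0.8]
grip_width: 0.0001
```

>>> arm_command(moves=[0.008, 0, 0, 0, 0, 0, 1, 0.008, 0, 0, 0, 0, 0, 1, 0.008, 0, 0, 0, 0, 0, 1, 0.008, 0, 0, 0, 0, 0, 1, 0.005, 0, 0, 0, 0, 0, 1, 0, 0, 0, 0, 0, 0, 1])

```text
clock: 3.03
eef_pos: [0.612, 0.0714, 0.2939]
tool_rot: [-0.454, 0.543, 0.455, 0.54]
ft_force: [-1.3, -0.5, 0.5]
grip_width: 0.0
```

```bash
python3 - <<'E'
from h import *
im=bot.camera("side"); cv2.imwrite("pics/side2.png",cv2.resize(im[130:330,230:480,::-1],None,fx=3,fy=3))
E
```

```text
(no output)
```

View pics/side2.png

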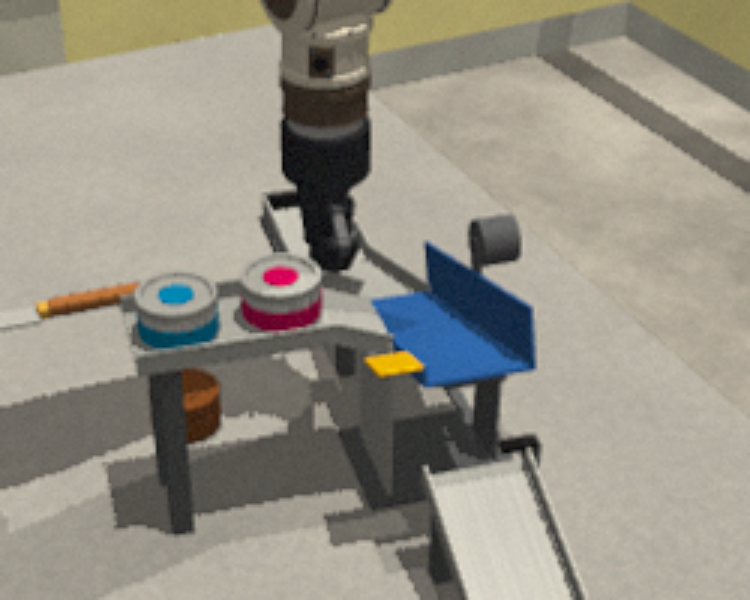

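The gate has rocked over: the right tab is now raised at (395,362) and the tumbler leans left. I retreat straight up, then go behind the rear tin.

>>> arm_command(moves=[-0.03, 0, 0, 0, 0, 0, 1, -0.03, 0, 0, 0, 0, 0, 1, -0.03, 0, 0, 0, 0, 0, 1, -0.03, 0, 0, 0, 0, 0, 0.3, 0, 0, 0, 0, 0, 0, 0.3])

```text
clock: 3.5
eef_pos: [0.6119, 0.0712, 0.4166]
tool_rot: [-0.453, 0.545, 0.456, 0.538]
ft_force: [0.7, 0.5, 1.1]
grip_width: 0.023
```

```bash
python3 - <<'E'
from h import *
np.set_printoptions(suppress=True)
print(bot.get_obs()["grip_width"])
print(plan(W(-.3,0.0,.245),goal(1),1))
E
```

```text
0.02296249387823349
[[ 0.0014  0.2387 -0.0968  0.0038 -0.0043 -0.0101]]
```

>>> arm_command(moves=[0, 0.024, 0, 0, 0, -0.01, 0.3, 0, 0.024, 0, 0, 0, 0, 0.3, 0, 0.024, 0, 0, 0, 0, 0.3, 0, 0.024, -0.015, 0, 0, 0, 0.3, 0, 0.024, -0.015, 0, 0, 0, 0.3, 0, 0.024, -0.015, 0, 0, 0, 0.3, 0, 0.024, -0.015, 0, 0, 0, 0.3, 0, 0.024, -0.015, 0, 0, 0, 0.3, 0, 0.024, -0.015, 0, 0, 0, 0.3, 0, 0.01, -0.005, 0, 0, 0, 0.3, 0, 0, 0, 0, 0, 0, 0.3])

```text
clock: 4.42
eef_pos: [0.3635, 0.0152, 0.4178]
tool_rot: [-0.46, 0.537, 0.45, 0.546]
ft_force: [0.2, 0.9, -0.6]
grip_width: 0.03
```

```bash
python3 - <<'E'
from h import *
np.set_printoptions(suppress=True)
o=bot.get_obs();print(o["grip_width"],o["ft_force"])
print(plan(W(-.285,0.0,.192),goal(1),1,L=.171))
for n in("side","top"):
    im=bot.camera(n); cv2.imwrite(f"pics/{n}3.png",im[:,:,::-1])
    for k,(lo,hi) in RNG.items(): print(n,k,blobs(im,lo,hi))
E
```

```text
0.02996714120389536 [ 0.19942367  0.86173524 -0.64259309]
[[ 0.055  -0.0102  0.0012  0.0045  0.0005  0.0179]]
side yellow [([360.6, 250.9], 111, [352, 247, 19, 9]), ([351.3, 373.8], 232, [342, 367, 20, 15]), ([359.0, 406.0], 284, [344, 393, 28, 22])]
side mag [([323.1, 221.6], 56, [318, 219, 11, 6]), ([327.7, 235.6], 93, [318, 229, 19, 11])]
side cyan [([288.2, 227.6], 57, [283, 225, 11, 6]), ([376.9, 243.1], 510, [355, 228, 51, 31])]
top yellow [([275.6, 206.1], 240, [266, 199, 20, 16]), ([362.6, 213.2], 287, [353, 205, 21, 17]), ([625.3, 259.7], 47, [620, 254, 14, 16]), ([460.3, 279.9], 195, [453, 273, 16, 15]), ([635.1, 294.0], 40, [629, 287, 11, 15])]
top mag [([314.1, 231.4], 134, [308, 225, 13, 13]), ([628.8, 259.2], 40, [624, 253, 11, 17]), ([633.7, 297.2], 62, [627, 285, 13, 21])]
top cyan [([632.2, 259.4], 37, [629, 254, 7, 15]), ([630.1, 298.2], 49, [627, 288, 7, 18])]
```

View pics/side3.png

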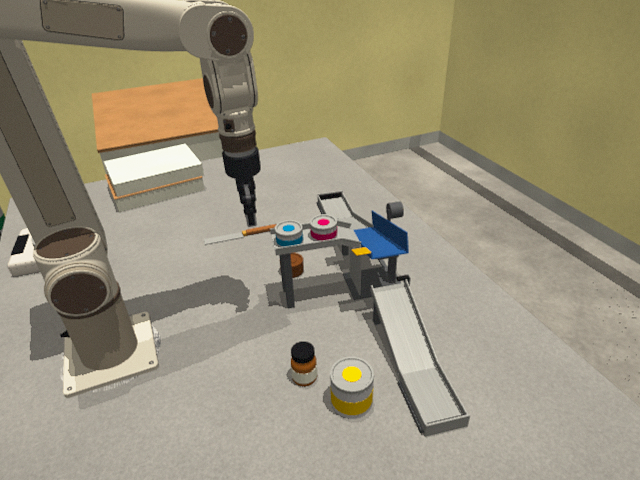

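View pics/top3.png

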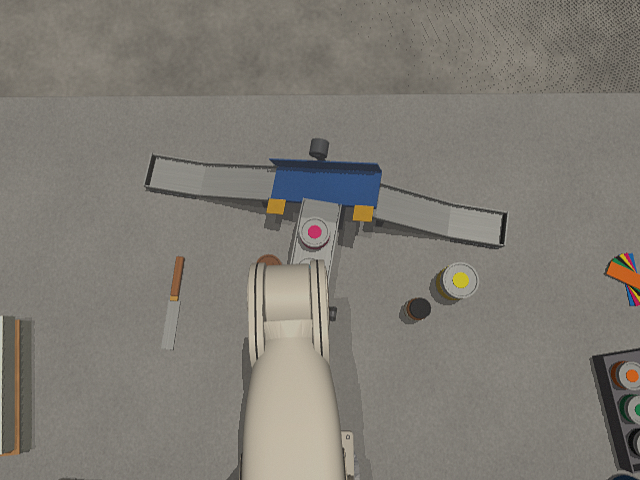

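The gate stays left-down and the tumbler has moved to (319,148) in the top view. The fingers are behind the blue tin. I lower them to push height.

>>> arm_command(moves=[0.012, 0, 0, 0.004, 0, 0.009, 0.3, 0.012, 0, 0, 0, 0, 0.009, 0.3, 0.012, 0, 0, 0, 0, 0, 0.3, 0.01, 0, 0, 0, 0, 0, 0.3, 0.004, 0, 0.001, 0, 0, 0, 0.3, 0, 0, 0, 0, 0, 0, 0.3])

```text
clock: 5.02
eef_pos: [0.3716, 0.0183, 0.3614]
tool_rot: [-0.454, 0.541, 0.455, 0.542]
ft_force: [0.5, -0.8, -0.2]
grip_width: 0.0302
```

```bash
python3 - <<'E'
from h import *
np.set_printoptions(suppress=True)
print(plan(W(-.285,0.0,.192),goal(1),1,L=.171))
im=bot.camera("side"); cv2.imwrite("pics/side4.png",cv2.resize(im[150:300,200:400,::-1],None,fx=4,fy=4))
E
```

```text
[[-0.0016 -0.0038 -0.0031  0.0029  0.0018 -0.001 ]]
```

View pics/side4.png

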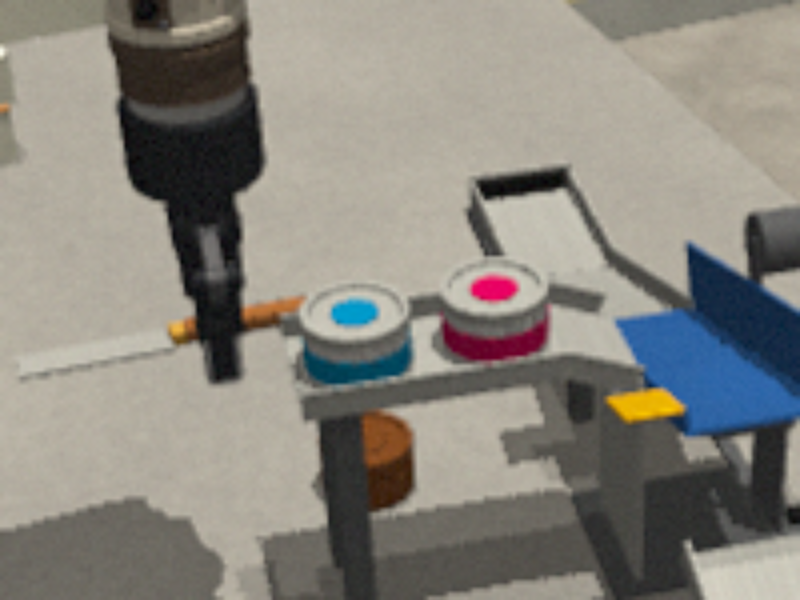

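The fingertips stand behind the blue tin at about its mid-height. I push along the feed (tool -y), slowly once in contact.

>>> arm_command(moves=[-0.001, -0.01, -0.003, 0.002, 0, 0, 0.3, 0, -0.01, 0, 0, 0, 0, 0.3, 0, -0.008, 0, 0, 0, 0, 0.3, 0, -0.006, 0, 0, 0, 0, 0.3, 0, -0.006, 0, 0, 0, 0, 0.3, 0, -0.006, 0, 0, 0, 0, 0.3, 0, -0.006, 0, 0, 0, 0, 0.3, 0, -0.006, 0, 0, 0, 0, 0.3, 0, 0, 0, 0, 0, 0, 0.3])

```text
clock: 5.82
eef_pos: [0.4367, 0.0037, 0.3637]
tool_rot: [-0.454, 0.541, 0.454, 0.543]
ft_force: [0.4, 0.1, 0.1]
grip_width: 0.0297
```

```bash
python3 - <<'E'
from h import *
np.set_printoptions(suppress=True)
p=bot.get_obs()["eef_pos"];print((p[:2]-O)@xd,(p[:2]-O)@yd)
print(plan(W(-.12,0.0,.192),goal(1),1,L=.171))
im=bot.camera("side"); cv2.imwrite("pics/side5.png",cv2.resize(im[150:300,200:400,::-1],None,fx=4,fy=4))
E
```

```text
-0.22216596556617316 0.00023793271012578115
[[ 0.0009 -0.1022 -0.0003  0.0009  0.0024  0.0016]]
```

View pics/side5.png

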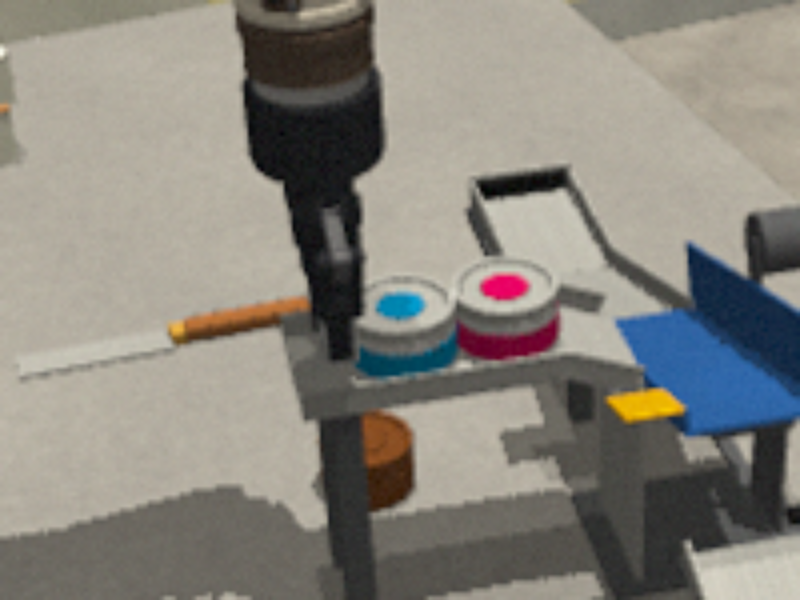

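The two tins now touch, both upright. I push the front one over the edge.

>>> arm_command(moves=[0, -0.005, 0, 0, 0, 0, 0.3, 0, -0.005, 0, 0, 0, 0, 0.3, 0, -0.005, 0, 0, 0, 0, 0.3, 0, -0.005, 0, 0, 0, 0, 0.3, 0, -0.005, 0, 0, 0, 0, 0.3, 0, -0.005, 0, 0, 0, 0, 0.3, 0, 0, 0, 0, 0, 0, 0.3, 0, 0, 0, 0, 0, 0, 0.3, 0, 0, 0, 0, 0, 0, 0.3])

```text
clock: 6.62
eef_pos: [0.4683, -0.002, 0.3635]
tool_rot: [-0.453, 0.542, 0.455, 0.543]
ft_force: [-1.1, 0.8, 0.1]
grip_width: 0.0298
```

```bash
python3 - <<'E'
from h import *
np.set_printoptions(suppress=True)
p=bot.get_obs()["eef_pos"];print((p[:2]-O)@xd,(p[:2]-O)@yd)
im=bot.camera("side"); cv2.imwrite("pics/side6.png",cv2.resize(im[150:300,220:420,::-1],None,fx=4,fy=4))
E
```

```text
-0.1900931351230537 0.00025902475899461564
```

View pics/side6.png

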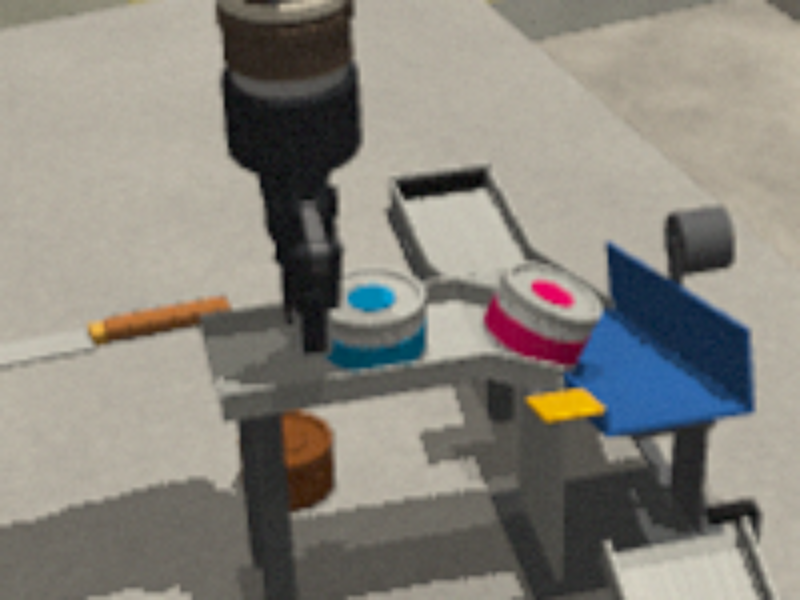

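The magenta tin is tilted at (550,310) and sliding down the feed slope. I hold still while it runs.

>>> arm_command(moves=[0, 0, 0, 0, 0, 0, 0.3, 0, 0, 0, 0, 0, 0, 0.3, 0, 0, 0, 0, 0, 0, 0.3, 0, 0, 0, 0, 0, 0, 0.3, 0, 0, 0, 0, 0, 0, 0.3, 0, 0, 0, 0, 0, 0, 0.3, 0, 0, 0, 0, 0, 0, 0.3, 0, 0, 0, 0, 0, 0, 0.3, 0, 0, 0, 0, 0, 0, 0.3, 0, 0, 0, 0, 0, 0, 0.3, 0, 0, 0, 0, 0, 0, 0.3, 0, 0, 0, 0, 0, 0, 0.3, 0, 0, 0, 0, 0, 0, 0.3, 0, 0, 0, 0, 0, 0, 0.3, 0, 0, 0, 0, 0, 0, 0.3, 0, 0, 0, 0, 0, 0, 0.3, 0, 0, 0, 0, 0, 0, 0.3, 0, 0, 0, 0, 0, 0, 0.3])

```text
clock: 8.17
eef_pos: [0.4678, -0.0019, 0.364]
tool_rot: [-0.454, 0.541, 0.454, 0.543]
ft_force: [0.5, 0.6, 0.4]
grip_width: 0.03
```

```bash
python3 - <<'E'
from h import *
np.set_printoptions(suppress=True)
p=bot.get_obs()["eef_pos"];print((p[:2]-O)@xd,(p[:2]-O)@yd, plan(W(-.1,0.0,.192),goal(1),1,L=.171))
a=bot.camera("side")[130:330,230:430,::-1];b=bot.camera("top")[130:330,130:330,::-1]
cv2.imwrite("pics/c7.png",cv2.resize(np.hstack([a,b]),None,fx=2,fy=2))
E
```

```text
-0.19059256449509981 0.00027737827501179735 [[ 0.0011 -0.0906 -0.0004  0.0015  0.0023  0.001 ]]
```

View pics/c7.png

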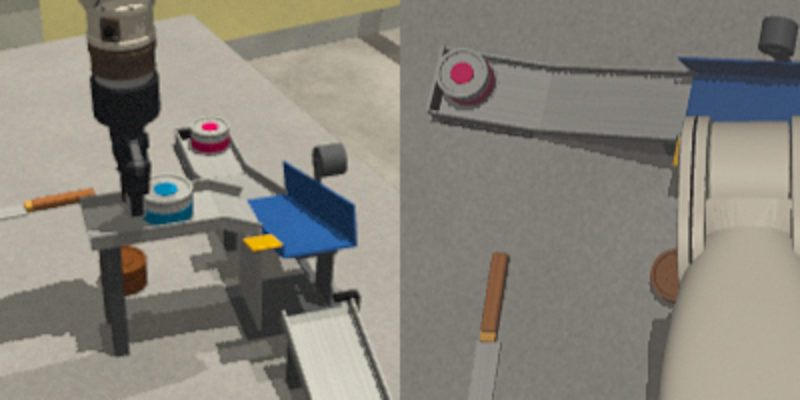

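The magenta tin stands upright against the left chute's stop, at (463,75) in the top crop. Now the blue tin.

>>> arm_command(moves=[0, -0.005, 0, 0, 0, 0, 0.3, 0, -0.006, 0, 0, 0, 0, 0.3, 0, -0.006, 0, 0, 0, 0, 0.3, 0, -0.006, 0, 0, 0, 0, 0.3, 0, -0.006, 0, 0, 0, 0, 0.3, 0, -0.005, 0, 0, 0, 0, 0.3, 0, -0.005, 0, 0, 0, 0, 0.3, 0, -0.005, 0, 0, 0, 0, 0.3, 0, -0.005, 0, 0, 0, 0, 0.3, 0, -0.005, 0, 0, 0, 0, 0.3, 0, -0.005, 0, 0, 0, 0, 0.3, 0, -0.005, 0, 0, 0, 0, 0.3, 0, 0, 0, 0, 0, 0, 0.3, 0, 0, 0, 0, 0, 0, 0.3, 0, 0, 0, 0, 0, 0, 0.3])

```text
clock: 9.52
eef_pos: [0.5387, -0.0146, 0.3631]
tool_rot: [-0.454, 0.541, 0.454, 0.543]
ft_force: [-0.4, -0.1, 0.2]
grip_width: 0.03
```

```bash
python3 - <<'E'
from h import *
np.set_printoptions(suppress=True)
p=bot.get_obs()["eef_pos"];print((p[:2]-O)@xd,(p[:2]-O)@yd)
a=bot.camera("side")[130:330,230:430,::-1]
cv2.imwrite("pics/c8.png",cv2.resize(a,None,fx=3,fy=3))
E
```

```text
-0.11851811749122979 0.00029895211806373897
```

View pics/c8.png

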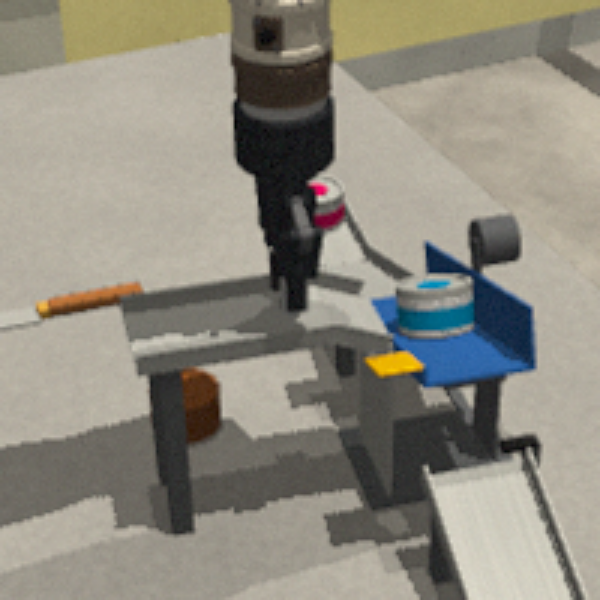

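The blue tin is on the gate and sliding. I retreat along the landing, then up, while it runs.

>>> arm_command(moves=[0, 0, 0, 0, 0, 0, 0.3, 0, 0, 0, 0, 0, 0, 0.3, 0, 0, 0, 0, 0, 0, 0.3, 0, 0, 0, 0, 0, 0, 0.3, 0, 0, 0, 0, 0, 0, 0.3, 0, 0, 0, 0, 0, 0, 0.3, 0, 0.01, 0, 0, 0, 0, 0.3, -0.02, 0, 0, 0, 0, 0, 0.3, -0.03, 0, 0, 0, 0, 0, 0.3, -0.02, 0.02, 0, 0, 0, 0, 0.3, 0, 0.03, 0, 0, 0, 0, 0.3, 0, 0.03, 0, 0, 0, 0, 0.3, 0, 0.03, 0, 0, 0, 0, 0.3, 0, 0.03, 0, 0, 0, 0, 0.3, 0, 0.03, 0, 0, 0, 0, 0.3, 0, 0.02, 0, 0, 0, 0, 0.3, 0, 0, 0, 0, 0, 0, 0.3, 0, 0, 0, 0, 0, 0, 0.3])

```text
clock: 11.07
eef_pos: [0.3316, 0.0215, 0.4355]
tool_rot: [-0.453, 0.541, 0.454, 0.543]
ft_force: [0.1, -0.0, 1.0]
grip_width: 0.0302
```

```bash
python3 - <<'E'
from h import *
for n in("side","top"):
    im=bot.camera(n); cv2.imwrite(f"pics/{n}9.png",im[:,:,::-1])
    for k in("mag","cyan"): print(n,k,blobs(im,*RNG[k]))
E
```

```text
side mag [([334.6, 192.7], 25, [331, 191, 8, 4])]
side cyan [([337.6, 202.4], 27, [334, 201, 8, 4]), ([376.9, 243.7], 510, [355, 228, 48, 31])]
top mag [([160.4, 166.2], 99, [155, 161, 12, 11]), ([628.8, 259.2], 40, [624, 253, 11, 17]), ([633.7, 297.3], 63, [627, 285, 13, 21])]
top cyan [([185.0, 172.5], 94, [180, 168, 11, 10]), ([632.2, 259.4], 37, [629, 254, 7, 15]), ([629.8, 297.3], 51, [626, 285, 8, 21])]
```

View pics/side9.png

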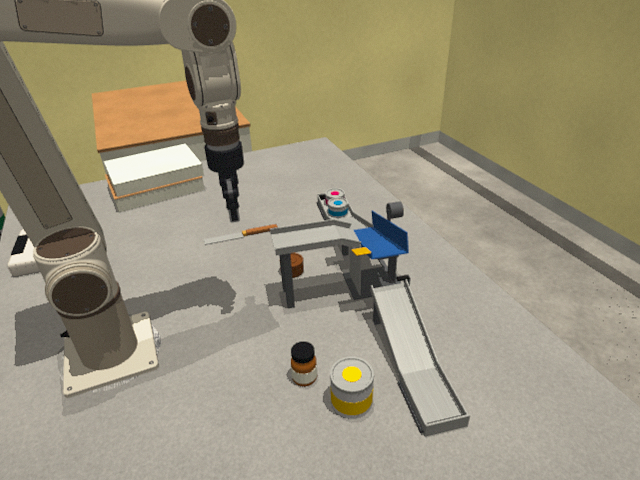

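View pics/top9.png

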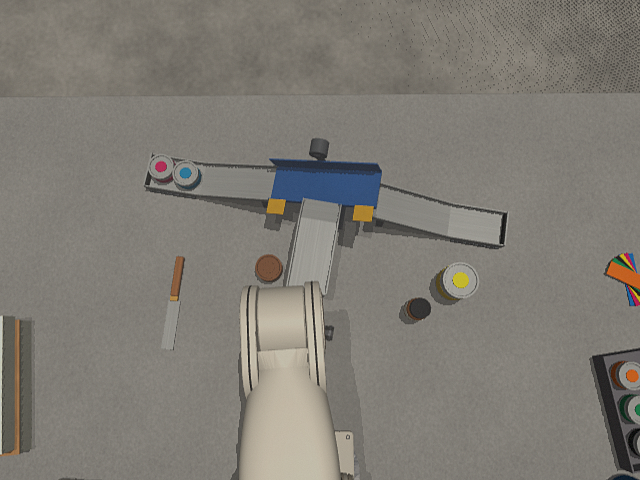

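Both tins stand at the bottom of the left chute, at top view (160,166) and (185,172). Next I wait briefly, then check tin height and rest before handing in.

>>> arm_command(moves=[0, 0, 0, 0, 0, 0, 0.3, 0, 0, 0, 0, 0, 0, 0.3, 0, 0, 0, 0, 0, 0, 0.3, 0, 0, 0, 0, 0, 0, 0.3, 0, 0, 0, 0, 0, 0, 0.3, 0, 0, 0, 0, 0, 0, 0.3, 0, 0, 0, 0, 0, 0, 0.3, 0, 0, 0, 0, 0, 0, 0.3, 0, 0, 0, 0, 0, 0, 0.3, 0, 0, 0, 0, 0, 0, 0.3, 0, 0, 0, 0, 0, 0, 0.3, 0, 0, 0, 0, 0, 0, 0.3])

```text
clock: 12.17
eef_pos: [0.337, 0.0209, 0.4344]
tool_rot: [-0.452, 0.542, 0.454, 0.543]
ft_force: [0.2, -0.2, -0.1]
grip_width: 0.0304
```

```bash
python3 - <<'E'
from h import *
P={}
ims={n:bot.camera(n) for n in("side","top")}
for k in("mag","cyan"):
    s=[b for b in blobs(ims["side"],*RNG[k],15) if b[0][1]<215][0][0]
    t=[b for b in blobs(ims["top"],*RNG[k]) if b[0][0]<250][0][0]
    p,e=tri(s,t); print(k,s,t,p.round(4),"slide x,y",((p[:2]-O)@xd).round(3),((p[:2]-O)@yd).round(3),e.round(4))
a=cv2.resize(ims["side"][175:235,300:380,::-1],None,fx=5,fy=5);b=cv2.resize(ims["top"][145:205,135:215,::-1],None,fx=5,fy=5)
cv2.imwrite("pics/c10.png",np.hstack([a,b]))
print(bot.get_obs()["clock"])
E
```

```text
mag [334.6, 192.7] [160.4, 166.2] [0.7357 0.3728 0.0537] slide x,y 0.007 0.416 0.0002
cyan [337.6, 202.4] [185.0, 172.5] [0.7186 0.3112 0.0529] slide x,y 0.001 0.353 0.0012
12.2667
```

View pics/c10.png

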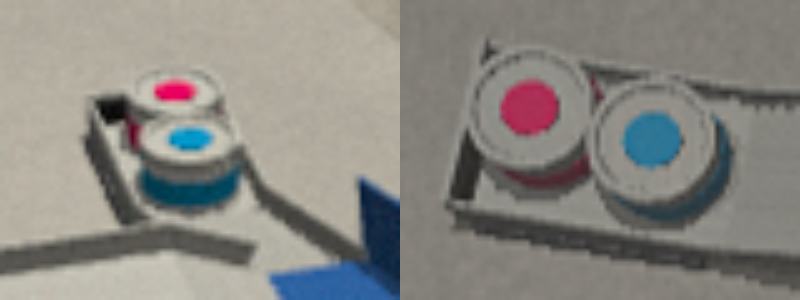

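Both tins are upright: cap tops at 53 mm against 52 mm expected. They have not moved since the last picture.

```bash
python3 -c "
from workcell import bot
print(bot.job_done())"
```

```text
the job is handed in; nothing more can be done
None
```

The job is done and handed in at about 12.3 s on the clock. I pressed the raised left tab until the gate rocked over, and it has stayed left end down. I then pushed from behind the rear tin: magenta went over first, and blue followed once magenta had come to rest.

- **Tins:** Both stand upright and touching on the flat bottom of the left chute, at slide y of about 416 and 353 mm. Their cap tops are at 53 to 54 mm (52 mm expected), and two pictures over 1 s apart showed no movement.
- **Other objects:** The large tin, jar, ink knife and brown look-alike look unmoved in the last full pictures, and the robot was clear of everything.
- **Checks that failed or disagreed:**
  - The first reach overshot the tab by about 20 mm in free air; I corrected it before pressing.
  - The line through the two tins read about 3° off the slide's direction from the tabs. I put this down to play in the landing channel, and it had no effect.

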